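Press a vial stopper home on a guarded shuttle press

TASK

Close the vial on the bench press: push the shuttle in by its upright plate until it stops under the plunger, then reach down through the window in the top of the guard and press the lever right down so that the stopper goes fully home. Let the lever rise again and push the shuttle back out to its outer stop, with the vial still standing in it. Use the fingers only to push and press: grip and lift nothing, do not touch the guard, the vial or its stopper, and leave everything standing round the press where it is.

Things in the scene. Friction and masses are not known exactly. Their poses are not given: they have to be found in the camera images.
- press: Grey bench press for vial stoppers, fixed. Origin on the worktop under the plunger's axis; x points to its rear column (away from the robot, give or take its yaw), y to its left, z up. Base x -100 to +108 mm, y -75 to +75. A shuttle track (x -30 to +30, 23 mm high) leaves it to the right and ends at y = -272. Column and lever pivot at x = 75, up to 138 mm high.
- guard: Fixed guard box over the front of the press, not to be touched: posts, clear panels, white sheet top. Origin and axes of the press. Covers x -100 to +40 mm, y -68 to +68; top 154 mm above the worktop (156 at the black trim round the window). Its right side is open below 94 mm from x = -40 to +30, where shuttle and vial pass.
- window (a point): Centre of the window in the guard's flat top, at the top face of the sheet (4 mm thick, press frame (-50, 0, 154) mm). The opening is 80 mm along the press's x and 84 mm along its y, less 3 mm of edge trim on every side. Axes as the press.
- lever_plate (a point): Centre of the top face of the lever's black thumb plate, straight below the middle of the window; the plate is 40 mm (press x) by 44 mm (press y). With the lever up it lies 143 to 146 mm above the worktop (10 mm below the top of the guard); pressed down it is 21 mm lower. It moves with the lever.
- lever (a joint): Lever angle in rad: 0 = up (sprung back there when let go), 0.165 = right down at its stop. Pivot at the rear, 125 mm behind the thumb plate; pressing the plate straight down moves it. Needs about 3 N at the plate to start and up to about 14 N at the bottom; the plunger under it comes down 12.4 mm.
- shuttle (a joint): Shuttle position in m: 0 = out at its outer stop (vial outside the guard, where it starts), 0.100 = in at its inner stop (vial under the plunger). It slides along the press's +y and stays where it is left; about 1.5 N of friction, so push slowly, and it meets hard stops at both ends.
- push_plate (a point): Point on the centre line of the shuttle's upright steel push plate, 94 mm above the worktop; moves with the shuttle, axes as the press. Plate: 44 mm wide (press x), 6 mm thick (press y), top at 114 mm. Push its right (-y) face to send the shuttle in, its left (+y) face to send it out. Press frame y: -250 mm with the shuttle out, -150 mm with it in (82 mm clear of the guard).
- nest (a point): Centre of the floor of the shuttle's round vial socket (23 mm wide, 20 mm deep, floor 20 mm above the worktop), 150 mm to the left (+y) of the push plate; moves with the shuttle. The socket block is 44x44 mm, its top 40 mm above the worktop.
- vial: Loose glass serum vial, 22 mm wide, 46 mm high, standing in the shuttle's socket with a black rubber stopper (flange 19 mm wide) in its mouth. Origin at the centre of its underside, z up. 30 g; not to be touched or lifted.
- stopper (a joint): How far the stopper has been pushed in, in m: 0 = flange 7.5 mm above the vial's lip, 0.0075 = flange on the lip. It starts at 0 to 0.0015 and stays where it is pushed (about 8 N to move it). The lever at its lower stop brings it to about 0.007.
- beaker: Bystander, loose: small clear 100 ml beaker, 56 mm wide, 70 mm high, left of the press. Origin at the centre of its underside.
- sample_vial: Bystander, loose: small capped sample vial, 22 mm wide, 35 mm high, in front of the shuttle track (not the vial to be closed). Origin at the centre of its underside.
- petri: Bystander, loose: petri dish, 89 mm wide, 16 mm high, right of the press, towards the back. Origin at the centre of its underside.
- clock_timer: Bystander, loose: flat lab timer, 64x68x18 mm, front right. Origin at the centre of its underside.
- saline: Bystander, loose: white reagent bottle with screw cap, 58 mm wide, 115 mm high, front right. Origin at the centre of its underside.
- slides: Bystander, loose: box of slides, 58x80x24 mm, rear right. Origin at the centre of its underside.
- tweezers: Bystander, loose: steel forceps, 134 mm long, lying behind the press. Origin at the centre of its underside.

How it is judged:
On the way, in this order (a step that is already met when the one before it is completed fails the run):
1. the shuttle is in at its inner stop, the vial under the plunger (value of joint shuttle above 0.096 m and value of joint lever below 0.03 rad), for 0.2 s.
2. the lever is pressed right down with the shuttle in, and the stopper goes home (value of joint lever above 0.15 rad and value of joint stopper above 0.006 m and value of joint shuttle above 0.096 m), for 0.1 s.
3. the lever is up again, the shuttle still in (value of joint lever below 0.03 rad and value of joint shuttle above 0.09 m), for 0.1 s.
At the end, for the whole second after the job is handed in: The shuttle is back within 5 mm of its outer stop, the lever is up (under 0.03 rad), the stopper is at least 6 mm in, and the vial stands at rest and upright (within 0.1 rad) in the shuttle's socket (within 5 mm) (value of joint shuttle below 0.005 m and value of joint lever below 0.03 rad and value of joint stopper above 0.006 m and distance between vial and nest below 0.005 m and angle between vial's own z axis and vertical below 0.1 rad and linear speed of vial below 0.02 m/s); the robot touches nothing.
It fails at once if the robot touches the guard (over 0.5 N) (contact force between any of the fingers, the arm and guard above 0.5 N).
It fails at once if the robot touches the vial or its stopper (over 0.5 N) (contact force between any of the fingers, the arm and vial above 0.5 N).
It fails at once if the vial is lifted out of the socket (its underside 15 mm above the socket's floor) (height (world z) of vial above 0.035 m).
It fails at once if the push plate or the lever's plate is gripped (it is between the finger pads) ((x of the grasp point in the frame of push_plate between -0.022 and 0.022 m and y of the grasp point in the frame of push_plate between -0.006 and 0.006 m and z of the grasp point in the frame of push_plate between -0.08 and 0.03 m) or (x of the grasp point in the frame of lever_plate between -0.02 and 0.02 m and y of the grasp point in the frame of lever_plate between -0.022 and 0.022 m and z of the grasp point in the frame of lever_plate between -0.04 and 0.008 m)).
It fails at once if something standing round the press is moved by more than 20 mm (distance of any of beaker, sample_vial, petri, clock_timer, saline, slides, tweezers from where it was at the start of the episode above 0.02 m).
It also fails if it takes over 54 s, if anything falls off the work surface, if the arm or the gripper's body presses on something with over 40 N, if the wrist force passes 120 N, or if a joint passes its speed limit or range.

ROBOT

A 6-joint arm with a two-finger parallel gripper is mounted at the origin on a cart in front of the work surface, level with it; the furniture and walls round the work are solid. World frame = base frame: x ahead of the robot, y to its left, z up, the work surface at z = 0. Lengths are in m, angles in rad, forces in N, time in s.
With the tool pointing down it reaches from about 0.275 to 0.85 m from the base axis. Payload 5.2 kg.
Tool frame: the origin (TCP) lies on the centre line of the jaws, within the pads' length; the fingertips stand 11 mm ahead of it and the grasp point (between the pads) lies 8 mm behind it; z points along the fingers, y is the line along which they close (so a half turn about z gives the same grasp; the last joint's range is limited). The gripper opens to 85 mm and grips with 20 to 120 N. Pads are 22 mm wide; open, the fingers measure 114 mm over their backs; the gripper's body (76 mm by 85 mm) begins 54 mm behind the grasp point. The pads swing forward as they close: fully open they stand 13 mm farther back than shut.
Start: joints at [-1.506, 0.259, 1.535, -0, 1.348, -0.203], TCP at [0.146, -0.53, 0.242] pointing down, gripper open.
Joint ranges: [-3.14, 3.14], [-0.91, 2.08], [0.19, 2.58], [-1.22, 4.36], [0.22, 2.71], [-3.12, 3.12]. Speed limits (rad/s): [2.57, 2.57, 3.14, 3.14, 3.14, 3.14].

INTERFACE

Orientations are given as a rotation vector (axis times angle).
In Python, from cell import robot, cams, job gives the robot as it stands.
- The arm moves only by the shell command python3 -m crank 'ROWS' [FORCE]. ROWS is JSON, a list of rows, each an object of numbers: "dx", "dy", "dz": the shift along the tool's x, y, z in mm; "twist": the turn about the tool's z in rad; "fingers": the gripper's target within -1 to 1 (shut at 1, half-way at 0, fully open at -1). In form: [{"dx": .., "dy": .., "dz": .., "twist": .., "fingers": ..}, ...]. A call has 1 to 8 rows; each row is the pose to reach, as a shift and turn from the pose commanded when the call began, along the tool's axes at that moment; what a row does not reach only later rows make up. A row lasts 1/10 s, in which the tool goes at most 50 mm and 8.59 degrees, less where a joint would pass 70% of its speed; a pose out of reach is approached as far as the arm can. A call with a gripper value outside its range is refused whole. The fingers move at their own pace and stop on an object; FORCE is the grip in N (left out, the last holds). Time passes only in rows, so rows that repeat a pose let the fingers close. It gives the time, the measured TCP pose, the force, the opening and the grip force at its end, in the units of the state.
- robot.sense(): the state, without advancing time (a new reading comes with each control period).
- cams.grab_frame(name): name is "scene" or "top"; returns a dict with "color" (400x640x3 uint8, red, green, blue), "depth" (400x640 float32, m along the optical axis (not along the pixel's ray), 0 where there is no reading), "fovy" (degrees; the focal length in pixels is half the picture's height over the tangent of half this angle, whatever the lens; pixels are square), "cx", "cy" (the principal point, pixels), "R" (3x3) and "t" (3): a world point X has camera coordinates R X + t. Camera axes: x right, y down, z forward; pixel columns grow to the right and rows downward; lengths in m; the calibration is good to about 2 mm. A picture is of the moment at which its call begins.
- job.finish_job(): hands the job in; it is judged then, once.
The state is a dict: "t": time; "qpos": joint angles; "dq": joint speeds; "effort": joint torques, N m; "eef_pos": TCP position; "tcp_rot": TCP orientation; "contact_force": force on the tool from outside, world axes, zero at the start; "torque": the same for the moment, N m; "opening": finger opening in m; "finger_force": force on a finger pad.
Only numpy, scipy, OpenCV 4.12 (cv2) and the standard library are available. Lean on these libraries where they do the work, as an engineer would, in place of code of your own. Each camera call takes 0.05 s, during which the arm holds its last target. There are 200 camera calls.

## Working session

There is one attempt and no reset: what is moved stays moved. The work goes in short steps, Python scripts to look and compute and a shell command to move; the robot and the scene stay as the last step left them, time stands still between calls to the robot, and variables do not carry over. Pictures are saved under pics/ and viewed, at most 10 in all, crops included, and the job is handed in when it is done.

```bash
ls; mkdir -p pics
python3 - <<'E'
from cell import robot,cams,job
import cv2,numpy as np
for n in("scene","top"):
    f=cams.grab_frame(n); cv2.imwrite(f"pics/{n}0.png",f["color"][:,:,::-1]); np.savez(f"pics/{n}0.npz",**f)
    print(n,f["fovy"],f["cx"],f["cy"],(-f["R"].T@f["t"]).round(3),f["R"].round(3).tolist(),(f["depth"]>0).mean())
s=robot.sense();print({k:np.round(v,3).tolist() for k,v in s.items()})
E
```

```text
pics
scene 48.34266058702247 315.2828702005808 205.92985962840524 [0.068 0.789 0.82 ] [[-0.877, -0.481, -0.005], [-0.277, 0.513, -0.812], [0.393, -0.711, -0.583]] 0.9961171875
top 42.3646787091811 311.74625892924576 193.89759608995013 [ 0.118 -0.191  1.62 ] [[0.284, -0.959, -0.001], [-0.917, -0.272, -0.293], [0.281, 0.084, -0.956]] 0.99614453125
{'t': 0.1, 'qpos': [-1.506, 0.259, 1.536, 0.0, 1.348, -0.203], 'dq': [0.0, -0.002, -0.003, 0.001, 0.001, 0.001], 'effort': [0.004, -44.696, -29.125, -0.0, 0.006, -0.0], 'eef_pos': [0.146, -0.53, 0.242], 'tcp_rot': [-3.112, -0.419, -0.0], 'contact_force': [0.055, -0.133, 0.407], 'torque': [0.035, -0.037, -0.006], 'finger_force': 0.0, 'opening': 0.085}
```

View pics/scene0.png

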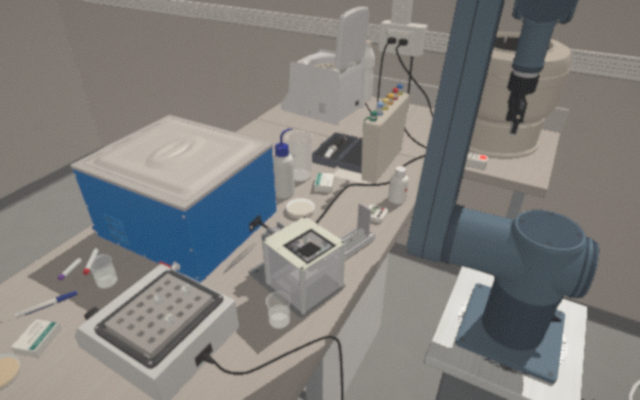

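View pics/top0.png

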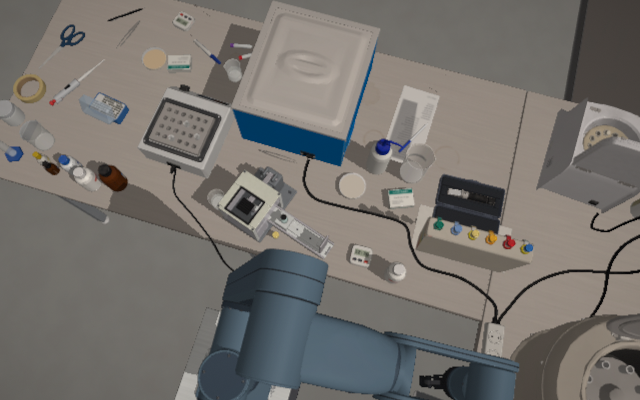

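The scene view shows the guard with its window near (305,245) and the push plate near (364,220). In the top view the guard is near (250,203) and the plate near (327,245). Next I measure the sheet top and plate from both views.

```bash
cat > h.py <<'E'
import numpy as np,cv2
def cloud(f):
    h,w=f["depth"].shape;F=h/2/np.tan(np.radians(float(f["fovy"]))/2)
    u,v=np.meshgrid(np.arange(w),np.arange(h));d=f["depth"]
    P=np.stack([(u-f["cx"])/F*d,(v-f["cy"])/F*d,d],-1)
    return (P-f["t"])@f["R"]
def ray(f,uv,z):
    uv=np.atleast_2d(uv).astype(float);F=200/np.tan(np.radians(float(f["fovy"]))/2)
    D=np.c_[(uv[:,0]-f["cx"])/F,(uv[:,1]-f["cy"])/F,np.ones(len(uv))]@f["R"];C=-f["R"].T@f["t"]
    return C+D*((z-C[2])/D[:,2])[:,None]
E
python3 - <<'E'
import numpy as np,cv2
from h import *
for n,box in(("top",(205,160,300,250)),("scene",(255,210,355,310))):
    f=np.load(f"pics/{n}0.npz");P=cloud(f);c=f["color"].astype(int)
    u0,v0,u1,v1=box;M=np.zeros(P.shape[:2],bool);M[v0:v1,u0:u1]=1
    white=M&(c.min(2)>150)&(P[...,2]>.14)&(P[...,2]<.17)
    print(n,white.sum(),"z",np.median(P[white][:,2]))
    pts=cv2.findNonZero(white.astype(np.uint8))[:,0]
    W=ray(f,pts,.154)[:,:2]
    r=cv2.minAreaRect((W*1000).astype(np.float32));print("sheet",r,cv2.boxPoints(r).round().tolist())
    # window hole: dark enclosed
    cs,h=cv2.findContours(white.astype(np.uint8),cv2.RETR_CCOMP,cv2.CHAIN_APPROX_NONE)
    for k,hh in zip(cs,h[0]):
        if hh[3]>=0 and len(k)>30:
            print("hole",cv2.minAreaRect((ray(f,k[:,0],.154)[:,:2]*1000).astype(np.float32)))
    b=(200,155,345,270) if n=="top" else (245,180,405,320)
    im=f["color"][b[1]:b[3],b[0]:b[2],::-1];cv2.imwrite(f"pics/{n}c.png",cv2.resize(im,None,fx=5,fy=5,interpolation=cv2.INTER_CUBIC)[:600,:800])
E
```

```text
top 1000 z 0.15501470278743362
sheet ((478.26971435546875, 113.23069763183594), (136.45216369628906, 137.48828125), 71.54120635986328) [[391.0, 70.0], [522.0, 27.0], [565.0, 156.0], [435.0, 200.0]]
scene 1347 z 0.15481420563376913
sheet ((471.38421630859375, 116.16974639892578), (144.23472595214844, 149.36697387695312), 72.18732452392578) [[378.0, 70.0], [520.0, 25.0], [565.0, 162.0], [422.0, 208.0]]
hole ((455.47821044921875, 117.18374633789062), (97.14200592041016, 93.25418090820312), 72.22278594970703)
```

View pics/topc.png

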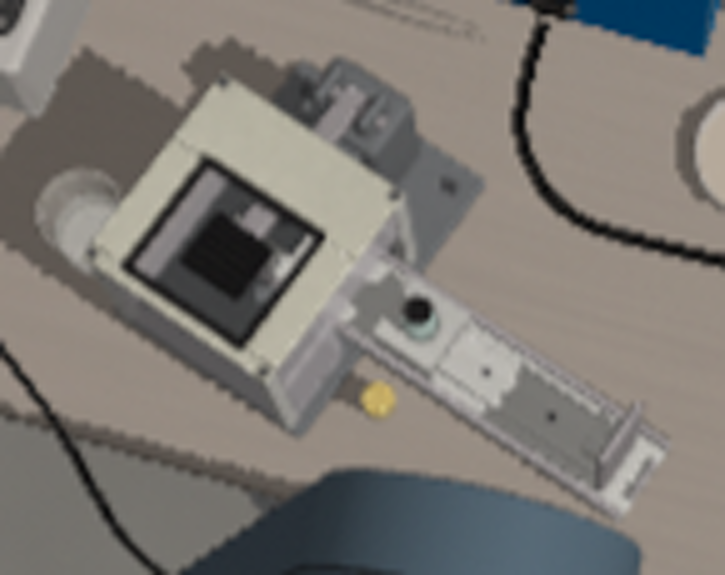

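View pics/scenec.png

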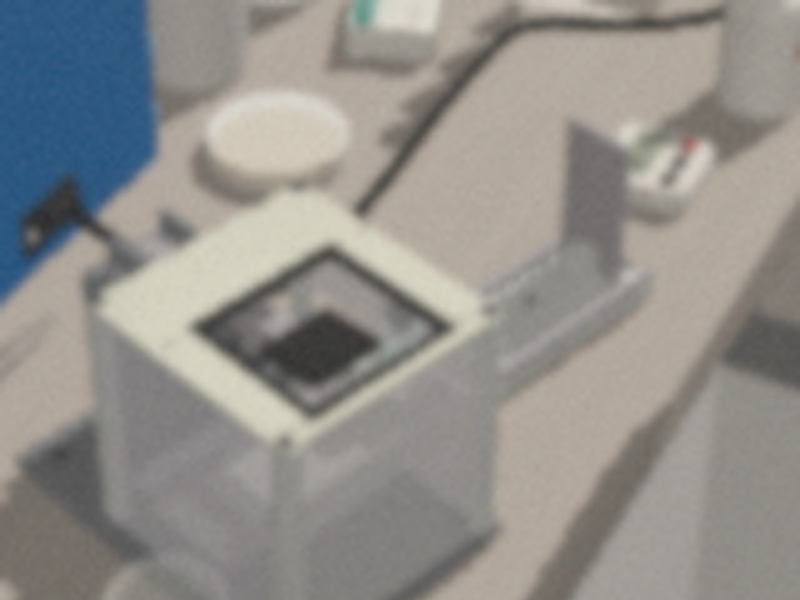

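The crops show the window trim clearly. In the top crop its corners are at (205,157), (325,237), (240,347) and (122,267). In the scene crop they are at (333,247), (452,325), (313,415) and (193,325). The plate's top edge is at about (640,403)-(600,460) in the top crop and (570,122)-(625,150) in the scene crop. I triangulate these.

Run:
```python
import numpy as np,cv2
from h import *
T=np.load("pics/top0.npz");S=np.load("pics/scene0.npz")
def cp(p,o):return (np.array(p,float)+.5)/5-.5+np.array(o)
# order: far-left(rear,left), rear-right, front-right, front-left   (top: press left is image left)
t=cp([(222,78),(400,195),(265,372),(90,252),(205,157),(325,237),(240,347),(122,267)],(200,155))
s=cp([(100,300),(290,190),(492,310),(285,443),(193,325),(333,247),(452,325),(313,415)],(245,180))
pt=cp([(640,403),(600,460)],(200,155));ps=cp([(570,122),(625,150)],(245,180))
def PM(f):
    F=200/np.tan(np.radians(float(f["fovy"]))/2);K=np.array([[F,0,f["cx"]],[0,F,f["cy"]],[0,0,1]]);return K@np.c_[f["R"],f["t"]]
X=cv2.triangulatePoints(PM(T),PM(S),np.r_[t,pt].T,np.r_[s,ps].T);X=(X[:3]/X[3]).T*1000
print(X.round(1))
for n,f,q,p in(("top",T,t,pt),("scene",S,s,ps)):
    a=ray(f,q[:4],.154)*1000;b=ray(f,q[4:],.156)*1000
    for r,k in((a,"sheet"),(b,"win")):
        R=r[:,:2];d=(R[0]-R[1])+(R[3]-R[2]);e=(R[0]-R[3])+(R[1]-R[2])
        print(n,k,R.mean(0).round(1),"yaw",np.degrees(np.arctan2(d[1],d[0]))-90,np.degrees(np.arctan2(e[1],e[0])),np.linalg.norm(R[0]-R[1]),np.linalg.norm(R[0]-R[3]))
    print(n,"plate",(ray(f,p,.114)*1000).round(1).tolist())
# depth-based points of the plate in the scene view
P=cloud(S)*1000;m=np.zeros(P.shape[:2],bool);m[200:238,355:372]=1;m&=(P[...,2]>60)&(P[...,2]<120)
Q=P[m];print(len(Q),np.median(Q,0),np.percentile(Q,[2,98],axis=0).round().tolist())
# obstacles: bystanders heights >20mm around, via top cloud
```

```text
[[ 557.9  153.   157.2]
 [ 523.    30.4  150. ]
 [ 394.5   71.8  155.7]
 [ 433.9  193.5  156.1]
 [ 508.9  147.3  156.9]
 [ 482.6   63.9  153.8]
 [ 404.9   90.5  156.2]
 [ 431.2  172.6  156.1]
 [ 448.5 -140.8  110.7]
 [ 409.  -127.5  113.4]]
top sheet [479.2 113. ] yaw -17.81025609455517 -18.239532670667593 131.3707549664649 131.59773234908883
top win [458.5 119.1] yaw -17.718894453838786 -18.347151686133838 88.22334927398958 82.19051380705598
top plate [[449.9, -140.4, 114.0], [410.1, -127.2, 114.0]]
scene sheet [475.2 111.6] yaw -17.58454091369225 -16.94491419628439 120.39654597033936 130.23349842207435
scene win [454.3 118.9] yaw -18.630336939984787 -18.037798079895566 85.00844116992391 81.90877577317397
scene plate [[443.6, -136.3, 114.0], [407.0, -126.6, 114.0]]
229 [ 423.75888551 -133.21894263   90.20412146] [[405.0, -141.0, 61.0], [446.0, -125.0, 115.0]]
```

```bash
cat >> h.py <<'E'
from scipy.spatial.transform import Rotation as Ro
YAW=np.radians(-18.0);WIN=np.array([456.5,119.0])
ex=np.array([np.cos(YAW),np.sin(YAW)]);ey=np.array([-ex[1],ex[0]]);O=WIN+50*ex
def go(px,py,z):
    "shift in tool axes (mm) + twist to bring TCP to press-frame (px,py), height z, tool x along press x"
    from cell import robot
    s=robot.sense();R=Ro.from_rotvec(s["tcp_rot"]).as_matrix();p=np.array(s["eef_pos"])*1000
    d=R.T@(np.r_[O+px*ex+py*ey,z]-p);yaw=np.arctan2(R[1,0],R[0,0])
    pr=p[:2]-O
    print("t",round(s["t"],2),"press pos",(pr@ex).round(1),(pr@ey).round(1),p[2].round(1),"F",np.round(s["contact_force"],1),"open",round(s["opening"],4),"d",d.round(1),"twist",round((yaw-YAW+np.pi)%(2*np.pi)-np.pi,3),"q",np.round(s["qpos"],2))
E
python3 - <<'E'
from h import *
T=np.load("pics/top0.npz")
for n,p,z in(("sample",(275.5,235),.035),("saline",(398,270),.115),("clock",(361,256),.018)):
    w=ray(T,p,z)[0,:2]*1000;print(n,w.round(),((w-O)@ex).round(),((w-O)@ey).round())
go(0,-292,240)
E
```

```text
sample [422.  19.] -52.0 -106.0
saline [ 408. -366.] 54.0 -476.0
clock [ 437. -256.] 47.0 -363.0
t 0.1 press pos -145.2 -713.2 241.6 F [ 0.1 -0.1  0.4] open 0.0853 d [ 352.9 -272.1    2.1] twist 0.582 q [-1.51  0.26  1.54  0.    1.35 -0.2 ]
```

```bash
python3 -m crank '[{"dx":45,"dy":-34,"dz":0,"twist":0.08,"fingers":1},{"dx":80,"dy":-62,"dz":0,"twist":0.16,"fingers":1},{"dx":115,"dy":-89,"dz":0,"twist":0.24,"fingers":1},{"dx":150,"dy":-116,"dz":0,"twist":0.32,"fingers":1},{"dx":185,"dy":-143,"dz":0,"twist":0.4,"fingers":1},{"dx":220,"dy":-170,"dz":0,"twist":0.48,"fingers":1},{"dx":255,"dy":-197,"dz":0,"twist":0.55,"fingers":1},{"dx":285,"dy":-220,"dz":0,"twist":0.582,"fingers":1}]' 20; python3 -c "
from h import *
go(0,-292,240)"
```

```text
t: 0.9
eef_pos: [0.3629, -0.2407, 0.2421]
tcp_rot: [-3.102, 0.495, 0.0]
contact_force: [0.4, 0.1, 1.1]
opening: 0.0003
finger_force: 0.0
t 0.9 press pos -27.9 -371.0 242.1 F [0.4 0.1 1.1] open 0.0003 d [ 27.7 -79.1   2.2] twist -0.002 q [-0.84  0.05  1.79  0.    1.31  1.04]
```

```bash
python3 -m crank '[{"dx":14,"dy":-40,"dz":0,"twist":0,"fingers":1},{"dx":28,"dy":-79,"dz":0,"twist":0,"fingers":1},{"dx":28,"dy":-79,"dz":40,"twist":0,"fingers":1},{"dx":28,"dy":-79,"dz":80,"twist":0,"fingers":1},{"dx":28,"dy":-79,"dz":115,"twist":0,"fingers":1},{"dx":28,"dy":-79,"dz":135,"twist":0,"fingers":1},{"dx":28,"dy":-79,"dz":146,"twist":0,"fingers":1},{"dx":28,"dy":-79,"dz":146,"twist":0,"fingers":1}]'
python3 - <<'E'
from h import *
from cell import cams
go(0,-292,96)
o=[]
for n,b in(("top",(250,190,370,310)),("scene",(320,160,440,280))):
    f=cams.grab_frame(n);o.append(cv2.resize(f["color"][b[1]:b[3],b[0]:b[2],::-1],(400,400),interpolation=cv2.INTER_CUBIC))
cv2.imwrite("pics/a1.png",np.hstack(o))
E
```

```text
t: 1.7
eef_pos: [0.4124, -0.1758, 0.0951]
tcp_rot: [-3.101, 0.491, 0.004]
contact_force: [0.0, -0.4, 0.3]
opening: 0.0
finger_force: 0.0
t 1.7 press pos -0.9 -294.0 95.1 F [ 0.  -0.4  0.3] open 0.0 d [ 0.9 -2.  -0.9] twist -0.0 q [-0.65  0.24  1.96  0.    0.94  1.23]
```

View pics/a1.png

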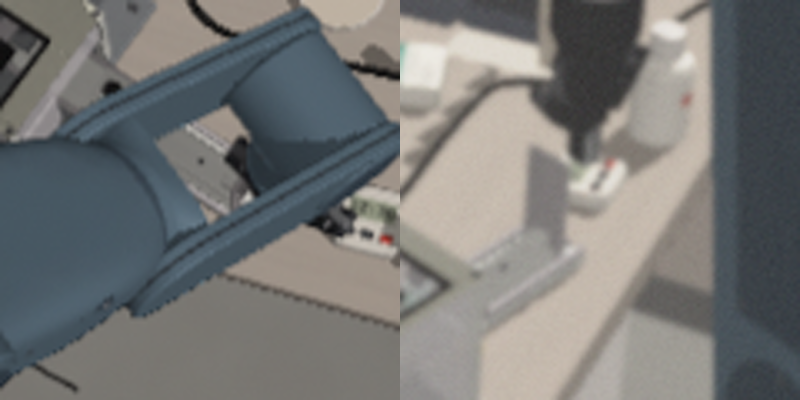

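Finger stands behind the plate (scene half at (585,145), plate at (545,190)); pushing.

```bash
python3 -m crank '[{"dx":1,"dy":-10,"dz":0},{"dx":1,"dy":-18,"dz":0},{"dx":1,"dy":-22,"dz":0},{"dx":1,"dy":-24,"dz":0},{"dx":1,"dy":-26,"dz":0},{"dx":1,"dy":-28,"dz":0},{"dx":1,"dy":-30,"dz":0},{"dx":1,"dy":-32,"dz":0}]'; python3 -c "
from h import *
go(0,-168,96)"
```

```text
t 1.8 press pos 0.7 -294.5 97.0 F [ 0.6 -0.   0.9] open 0.0002 d [  -0.7 -126.5    0.9] twist -0.0 q [-0.65  0.24  1.96 -0.    0.94  1.23]invalid input
```

All keys are required.

```bash
python3 -m crank '[{"dx":0,"dy":-10,"dz":0,"twist":0,"fingers":1},{"dx":0,"dy":-18,"dz":0,"twist":0,"fingers":1},{"dx":0,"dy":-22,"dz":0,"twist":0,"fingers":1},{"dx":0,"dy":-24,"dz":0,"twist":0,"fingers":1},{"dx":0,"dy":-26,"dz":0,"twist":0,"fingers":1},{"dx":0,"dy":-28,"dz":0,"twist":0,"fingers":1},{"dx":0,"dy":-30,"dz":0,"twist":0,"fingers":1},{"dx":0,"dy":-32,"dz":0,"twist":0,"fingers":1}]'; python3 -c "
from h import *
go(0,-168,96)"
```

```text
t: 2.6
eef_pos: [0.4232, -0.1461, 0.0964]
tcp_rot: [3.102, -0.492, 0.0]
contact_force: [-1.5, -1.1, 1.7]
opening: 0.0001
finger_force: 0.8
t 2.6 press pos 0.3 -262.4 96.4 F [-1.5 -1.1  1.7] open 0.0001 d [ -0.3 -94.4   0.4] twist -0.0 q [-0.58  0.24  1.97 -0.    0.93  1.3 ]
```

```bash
python3 -m crank '[{"dx":0,"dy":-4,"dz":0,"twist":0,"fingers":1},{"dx":0,"dy":-9,"dz":0,"twist":0,"fingers":1},{"dx":0,"dy":-14,"dz":0,"twist":0,"fingers":1},{"dx":0,"dy":-19,"dz":0,"twist":0,"fingers":1},{"dx":0,"dy":-24,"dz":0,"twist":0,"fingers":1},{"dx":0,"dy":-29,"dz":0,"twist":0,"fingers":1},{"dx":0,"dy":-34,"dz":0,"twist":0,"fingers":1},{"dx":0,"dy":-39,"dz":0,"twist":0,"fingers":1}]' && python3 -m crank '[{"dx":0,"dy":-5,"dz":0,"twist":0,"fingers":1},{"dx":0,"dy":-10,"dz":0,"twist":0,"fingers":1},{"dx":0,"dy":-15,"dz":0,"twist":0,"fingers":1},{"dx":0,"dy":-20,"dz":0,"twist":0,"fingers":1},{"dx":0,"dy":-25,"dz":0,"twist":0,"fingers":1},{"dx":0,"dy":-30,"dz":0,"twist":0,"fingers":1},{"dx":0,"dy":-34,"dz":0,"twist":0,"fingers":1},{"dx":0,"dy":-37,"dz":0,"twist":0,"fingers":1}]'; python3 -c "
from h import *
go(0,-168,96)"
```

```text
t: 3.4
eef_pos: [0.4354, -0.1084, 0.0963]
tcp_rot: [3.103, -0.491, 0.0]
contact_force: [-1.0, -1.5, 1.9]
opening: 0.0003
finger_force: 0.9
t: 4.2
eef_pos: [0.4467, -0.0732, 0.0963]
tcp_rot: [-3.103, 0.491, 0.0]
contact_force: [-0.9, -1.8, 1.2]
opening: -0.0
finger_force: 0.9
t 4.2 press pos 0.1 -185.9 96.3 F [-0.9 -1.8  1.2] open -0.0 d [ -0.1 -17.9   0.3] twist 0.0 q [-0.41  0.25  1.96  0.    0.94  1.47]
```

```bash
python3 -m crank '[{"dx":0,"dy":-3,"dz":0,"twist":0,"fingers":1},{"dx":0,"dy":-6,"dz":0,"twist":0,"fingers":1},{"dx":0,"dy":-9,"dz":0,"twist":0,"fingers":1},{"dx":0,"dy":-11,"dz":0,"twist":0,"fingers":1},{"dx":0,"dy":-13,"dz":0,"twist":0,"fingers":1},{"dx":0,"dy":-15,"dz":0,"twist":0,"fingers":1},{"dx":0,"dy":-16,"dz":0,"twist":0,"fingers":1},{"dx":0,"dy":-17,"dz":0,"twist":0,"fingers":1}]'; python3 -c "
from h import *
go(0,-168,96)"
```

```text
t: 5.0
eef_pos: [0.4518, -0.0574, 0.0963]
tcp_rot: [-3.103, 0.491, 0.0]
contact_force: [-0.1, -1.4, 1.1]
opening: -0.0002
finger_force: 0.8
t 5.0 press pos 0.1 -169.2 96.3 F [-0.1 -1.4  1.1] open -0.0002 d [-0.1 -1.2  0.3] twist 0.0 q [-0.37  0.25  1.95 -0.    0.94  1.51]
```

```bash
python3 -m crank '[{"dx":0,"dy":-1,"dz":0,"twist":0,"fingers":1},{"dx":0,"dy":-2,"dz":0,"twist":0,"fingers":1},{"dx":0,"dy":-3,"dz":0,"twist":0,"fingers":1},{"dx":0,"dy":-4,"dz":0,"twist":0,"fingers":1}]';python3 -m crank '[{"dx":0,"dy":-1,"dz":0,"twist":0,"fingers":1},{"dx":0,"dy":-2,"dz":0,"twist":0,"fingers":1},{"dx":0,"dy":-2,"dz":0,"twist":0,"fingers":1}]'; python3 -c "
from h import *
go(0,-168,96)"
```

```text
t: 5.4
eef_pos: [0.4526, -0.0552, 0.0963]
tcp_rot: [3.1, -0.489, -0.001]
contact_force: [-5.7, -12.1, 2.1]
opening: -0.0001
finger_force: 6.9
t: 5.7
eef_pos: [0.4526, -0.0551, 0.0964]
tcp_rot: [3.097, -0.488, -0.003]
contact_force: [-7.4, -17.8, 3.3]
opening: -0.0001
finger_force: 9.9
t 5.7 press pos 0.1 -166.8 96.4 F [ -7.4 -17.8   3.3] open -0.0001 d [-0.1  1.2  0.4] twist 0.002 q [-0.36  0.25  1.95 -0.01  0.94  1.53]
```

At the inner stop (19 N). I back off and rise.

```bash
python3 -m crank '[{"dx":0,"dy":8,"dz":0,"twist":0,"fingers":1},{"dx":0,"dy":18,"dz":0,"twist":0,"fingers":1},{"dx":0,"dy":18,"dz":-30,"twist":0,"fingers":1},{"dx":0,"dy":18,"dz":-65,"twist":0,"fingers":1},{"dx":0,"dy":18,"dz":-95,"twist":0,"fingers":1},{"dx":0,"dy":18,"dz":-109,"twist":0,"fingers":1},{"dx":0,"dy":18,"dz":-109,"twist":0,"fingers":1}]'; python3 -c "
from h import *
go(-50,0,205)"
```

```text
t: 6.4
eef_pos: [0.4494, -0.0693, 0.2074]
tcp_rot: [3.102, -0.492, 0.007]
contact_force: [1.0, 0.2, -0.0]
opening: -0.0004
finger_force: 0.0
t 6.4 press pos 1.4 -181.3 207.4 F [ 1.   0.2 -0. ] open -0.0004 d [ -51.5 -181.3    2.2] twist -0.0 q [-0.4   0.11  1.81  0.    1.22  1.49]
```

```bash
python3 -m crank '[{"dx":-8,"dy":-28,"dz":0,"twist":0,"fingers":1},{"dx":-16,"dy":-56,"dz":0,"twist":0,"fingers":1},{"dx":-24,"dy":-84,"dz":0,"twist":0,"fingers":1},{"dx":-32,"dy":-112,"dz":0,"twist":0,"fingers":1},{"dx":-40,"dy":-140,"dz":0,"twist":0,"fingers":1},{"dx":-46,"dy":-164,"dz":0,"twist":0,"fingers":1},{"dx":-50,"dy":-181,"dz":0,"twist":0,"fingers":1},{"dx":-50,"dy":-181,"dz":0,"twist":0,"fingers":1}]'
python3 - <<'E'
from h import *
from cell import cams
go(-50,0,205)
o=[]
for n,b in(("top",(200,155,320,275)),("scene",(250,180,370,300))):
    f=cams.grab_frame(n);np.savez(f"pics/{n}1.npz",**f);o.append(cv2.resize(f["color"][b[1]:b[3],b[0]:b[2],::-1],(400,400),interpolation=cv2.INTER_CUBIC))
cv2.imwrite("pics/a2.png",np.hstack(o))
E
```

```text
t: 7.2
eef_pos: [0.4556, 0.1205, 0.2038]
tcp_rot: [-3.103, 0.487, 0.004]
contact_force: [0.1, -0.4, 0.5]
opening: -0.0003
finger_force: 0.0
t 7.2 press pos -51.4 1.2 203.8 F [ 0.1 -0.4  0.5] open -0.0003 d [ 1.4  1.2 -1.2] twist 0.003 q [0.02 0.15 1.77 0.   1.22 1.9 ]
```

View pics/a2.png

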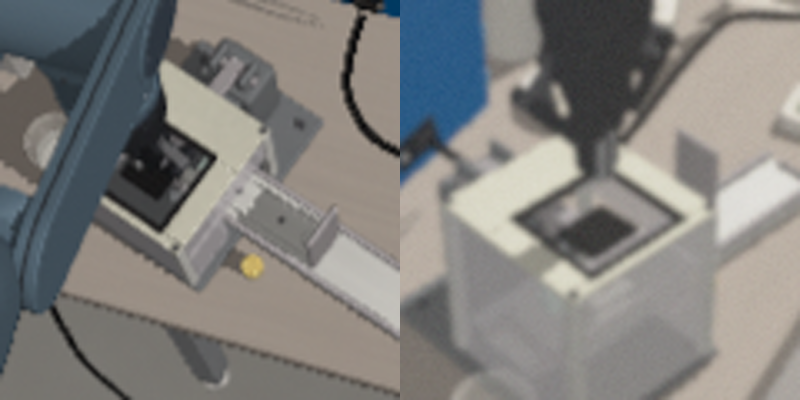

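The fingertip is at about (310,232) in the scene view, above the window centre. The plate is at (325,230) in the right half of the crop. I check with a ray and start down.

```bash
python3 - <<'E'
from h import *
f=np.load("pics/scene1.npz");print(ray(f,(310,232.5),.193)[0].round(3))
E
python3 -m crank '[{"dx":1,"dy":1,"dz":10,"twist":0,"fingers":1},{"dx":1,"dy":1,"dz":20,"twist":0,"fingers":1},{"dx":1,"dy":1,"dz":28,"twist":0,"fingers":1},{"dx":1,"dy":1,"dz":34,"twist":0,"fingers":1},{"dx":1,"dy":1,"dz":38,"twist":0,"fingers":1},{"dx":1,"dy":1,"dz":40,"twist":0,"fingers":1},{"dx":1,"dy":1,"dz":40,"twist":0,"fingers":1}]'; python3 -c "
from h import *
go(-50,0,135)"
```

```text
[0.452 0.119 0.193]
t: 8.0
eef_pos: [0.4572, 0.1174, 0.1651]
tcp_rot: [3.103, -0.492, -0.0]
contact_force: [0.3, -0.3, -0.2]
opening: 0.0002
finger_force: 0.0
t 8.0 press pos -48.9 -1.3 165.1 F [ 0.3 -0.3 -0.2] open 0.0002 d [-1.1 -1.3 30.1] twist -0.0 q [0.01 0.19 1.83 0.   1.12 1.9 ]
```

```bash
python3 -m crank '[{"dx":-1,"dy":-1,"dz":4,"twist":0,"fingers":1},{"dx":-1,"dy":-1,"dz":8,"twist":0,"fingers":1},{"dx":-1,"dy":-1,"dz":12,"twist":0,"fingers":1},{"dx":-1,"dy":-1,"dz":15,"twist":0,"fingers":1},{"dx":-1,"dy":-1,"dz":18,"twist":0,"fingers":1},{"dx":-1,"dy":-1,"dz":21,"twist":0,"fingers":1},{"dx":-1,"dy":-1,"dz":24,"twist":0,"fingers":1},{"dx":-1,"dy":-1,"dz":26,"twist":0,"fingers":1}]'; python3 -c "
from h import *
go(-50,0,135)"
```

```text
t: 8.8
eef_pos: [0.4559, 0.119, 0.1396]
tcp_rot: [-3.103, 0.491, 0.002]
contact_force: [-6.2, 2.3, 10.7]
opening: -0.0003
finger_force: 5.6
t 8.8 press pos -50.6 -0.2 139.6 F [-6.2  2.3 10.7] open -0.0003 d [ 0.6 -0.2  4.6] twist 0.0 q [0.02 0.22 1.86 0.   1.06 1.9 ]
```

```bash
python3 -m crank '[{"dx":0,"dy":0,"dz":1,"twist":0,"fingers":1},{"dx":0,"dy":0,"dz":2,"twist":0,"fingers":1},{"dx":0,"dy":0,"dz":3,"twist":0,"fingers":1},{"dx":0,"dy":0,"dz":4,"twist":0,"fingers":1}]'; python3 -m crank '[{"dx":0,"dy":0,"dz":1,"twist":0,"fingers":1},{"dx":0,"dy":0,"dz":2,"twist":0,"fingers":1},{"dx":0,"dy":0,"dz":2,"twist":0,"fingers":1}]';python3 -c "
from h import *
go(-50,0,135)"
```

```text
t: 9.2
eef_pos: [0.4558, 0.119, 0.1359]
tcp_rot: [-3.103, 0.491, 0.002]
contact_force: [-6.7, 1.9, 11.6]
opening: 0.0001
finger_force: 6.0
t: 9.5
eef_pos: [0.4558, 0.1191, 0.1348]
tcp_rot: [-3.103, 0.491, 0.001]
contact_force: [-9.5, 1.5, 19.9]
opening: 0.0001
finger_force: 10.1
t 9.5 press pos -50.6 -0.1 134.8 F [-9.5  1.5 19.9] open 0.0001 d [ 0.6 -0.1 -0.2] twist 0.0 q [0.02 0.22 1.87 0.   1.05 1.9 ]
```

```bash
python3 -m crank '[{"dx":0,"dy":0,"dz":1,"twist":0,"fingers":1},{"dx":0,"dy":0,"dz":2,"twist":0,"fingers":1},{"dx":0,"dy":0,"dz":3,"twist":0,"fingers":1},{"dx":0,"dy":0,"dz":3,"twist":0,"fingers":1},{"dx":0,"dy":0,"dz":3,"twist":0,"fingers":1}]';python3 -c "
from h import *
go(-50,0,205)"
```

```text
t: 10.0
eef_pos: [0.456, 0.1191, 0.1341]
tcp_rot: [-3.103, 0.49, -0.001]
contact_force: [-17.1, 1.9, 40.3]
opening: -0.0001
finger_force: 20.7
t 10.0 press pos -50.6 -0.1 134.1 F [-17.1   1.9  40.3] open -0.0001 d [  0.6  -0.1 -70.9] twist 0.001 q [0.02 0.22 1.87 0.   1.05 1.9 ]
```

```bash
python3 -m crank '[{"dx":0,"dy":0,"dz":-5,"twist":0,"fingers":1},{"dx":0,"dy":0,"dz":-11,"twist":0,"fingers":1},{"dx":0,"dy":0,"dz":-17,"twist":0,"fingers":1},{"dx":0,"dy":0,"dz":-23,"twist":0,"fingers":1},{"dx":0,"dy":0,"dz":-31,"twist":0,"fingers":1},{"dx":0,"dy":0,"dz":-45,"twist":0,"fingers":1},{"dx":0,"dy":0,"dz":-65,"twist":0,"fingers":1},{"dx":0,"dy":0,"dz":-80,"twist":0,"fingers":1}]';python3 -m crank '[{"dx":0,"dy":0,"dz":0,"twist":0,"fingers":1}]'
python3 - <<'E'
from h import *
from cell import cams
go(0,-121,210)
f=cams.grab_frame("scene");np.savez("pics/s2.npz",**f)
P=cloud(f)*1000
c=f["color"].astype(int);m=np.zeros(P.shape[:2],bool);m[228:268,285:345]=1
d=m&(c.max(2)<75)&(P[...,2]>100)&(P[...,2]<170)
# plate: dark blob inside the window
n,l,st,ce=cv2.connectedComponentsWithStats(d.astype(np.uint8))
for i in range(1,n):
    if st[i,4]>30:print(st[i],ce[i].round(1),np.median(P[l==i],0).round(1))
E
```

```text
t: 10.8
eef_pos: [0.457, 0.1184, 0.2113]
tcp_rot: [3.103, -0.492, 0.001]
contact_force: [0.0, 0.9, -0.6]
opening: 0.0001
finger_force: 0.0
t: 10.9
eef_pos: [0.4582, 0.1185, 0.2123]
tcp_rot: [-3.102, 0.492, -0.007]
contact_force: [0.7, -0.2, -0.0]
opening: 0.0
finger_force: 0.0
t 10.9 press pos -48.2 0.1 212.3 F [ 0.7 -0.2 -0. ] open 0.0 d [ 48.3 121.1   2.3] twist -0.0 q [ 0.02  0.14  1.76 -0.    1.24  1.9 ]
[293 243  26  13 167] [307.5 249.6] [455.2 124.5 145.5]
```

The lever plate reads 145.5 mm, so it is up again. Next I move to the left side of the push plate.

```bash
python3 -m crank '[{"dx":10,"dy":25,"dz":0,"twist":0,"fingers":1},{"dx":20,"dy":50,"dz":0,"twist":0,"fingers":1},{"dx":30,"dy":75,"dz":0,"twist":0,"fingers":1},{"dx":40,"dy":98,"dz":0,"twist":0,"fingers":1},{"dx":46,"dy":114,"dz":0,"twist":0,"fingers":1},{"dx":48,"dy":121,"dz":0,"twist":0,"fingers":1},{"dx":48,"dy":121,"dz":0,"twist":0,"fingers":1}]';python3 - <<'E'
from h import *
from cell import cams
go(0,-121,96)
o=[]
for n,b in(("top",(220,170,340,290)),("scene",(290,160,410,280))):
    f=cams.grab_frame(n);o.append(cv2.resize(f["color"][b[1]:b[3],b[0]:b[2],::-1],(400,400),interpolation=cv2.INTER_CUBIC))
cv2.imwrite("pics/a3.png",np.hstack(o))
E
```

```text
t: 11.65
eef_pos: [0.4644, -0.0118, 0.2094]
tcp_rot: [-3.102, 0.494, 0.003]
contact_force: [0.0, 1.4, 0.8]
opening: -0.0002
finger_force: 0.0
t 11.65 press pos -2.1 -121.9 209.4 F [0.  1.4 0.8] open -0.0002 d [  2.3  -1.  113.4] twist -0.002 q [-0.27  0.13  1.78 -0.    1.23  1.62]
```

View pics/a3.png

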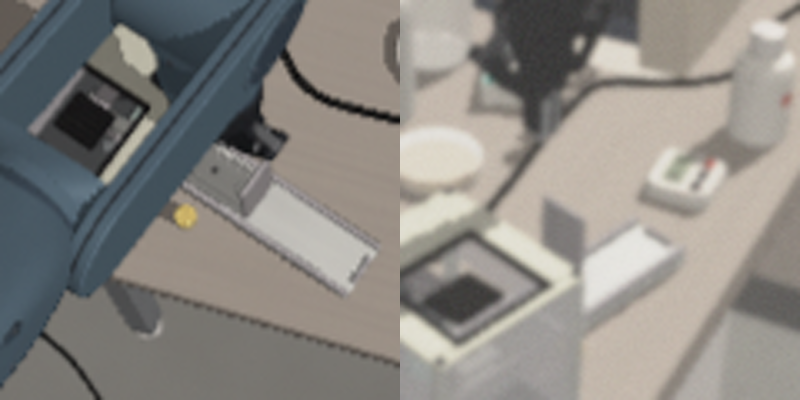

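The fingers hang above the gap between guard and plate (scene half: tip at (545,130), plate at (563,230)). I go down.

```bash
python3 -m crank '[{"dx":2,"dy":0,"dz":25,"twist":0,"fingers":1},{"dx":2,"dy":0,"dz":50,"twist":0,"fingers":1},{"dx":2,"dy":0,"dz":75,"twist":0,"fingers":1},{"dx":2,"dy":0,"dz":95,"twist":0,"fingers":1},{"dx":2,"dy":0,"dz":108,"twist":0,"fingers":1},{"dx":2,"dy":0,"dz":113,"twist":0,"fingers":1},{"dx":2,"dy":5,"dz":113,"twist":0,"fingers":1},{"dx":2,"dy":9,"dz":113,"twist":0,"fingers":1}]' && python3 -m crank '[{"dx":0,"dy":2,"dz":0,"twist":0,"fingers":1},{"dx":0,"dy":4,"dz":0,"twist":0,"fingers":1},{"dx":0,"dy":6,"dz":0,"twist":0,"fingers":1},{"dx":0,"dy":8,"dz":0,"twist":0,"fingers":1},{"dx":0,"dy":10,"dz":0,"twist":0,"fingers":1},{"dx":0,"dy":12,"dz":0,"twist":0,"fingers":1},{"dx":0,"dy":15,"dz":0,"twist":0,"fingers":1},{"dx":0,"dy":18,"dz":0,"twist":0,"fingers":1}]'; python3 -c "
from h import *
go(0,-232,96)"
```

```text
t: 12.55
eef_pos: [0.4643, -0.0204, 0.0979]
tcp_rot: [3.103, -0.49, 0.001]
contact_force: [-0.8, 0.4, 0.0]
opening: -0.0003
finger_force: 0.0
t: 13.35
eef_pos: [0.4584, -0.0377, 0.0973]
tcp_rot: [3.103, -0.491, 0.0]
contact_force: [2.0, 0.7, 1.1]
opening: -0.0002
finger_force: 0.9
t 13.35 press pos 0.2 -148.5 97.3 F [2.  0.7 1.1] open -0.0002 d [-0.2 83.5  1.3] twist 0.0 q [-0.33  0.26  1.94  0.    0.95  1.56]
```

```bash
python3 -m crank '[{"dx":0,"dy":4,"dz":0,"twist":0,"fingers":1},{"dx":0,"dy":9,"dz":0,"twist":0,"fingers":1},{"dx":0,"dy":14,"dz":0,"twist":0,"fingers":1},{"dx":0,"dy":19,"dz":0,"twist":0,"fingers":1},{"dx":0,"dy":24,"dz":0,"twist":0,"fingers":1},{"dx":0,"dy":29,"dz":0,"twist":0,"fingers":1},{"dx":0,"dy":34,"dz":0,"twist":0,"fingers":1},{"dx":0,"dy":39,"dz":0,"twist":0,"fingers":1}]' && python3 -m crank '[{"dx":0,"dy":5,"dz":0,"twist":0,"fingers":1},{"dx":0,"dy":10,"dz":0,"twist":0,"fingers":1},{"dx":0,"dy":15,"dz":0,"twist":0,"fingers":1},{"dx":0,"dy":20,"dz":0,"twist":0,"fingers":1},{"dx":0,"dy":25,"dz":0,"twist":0,"fingers":1},{"dx":0,"dy":29,"dz":0,"twist":0,"fingers":1},{"dx":0,"dy":33,"dz":0,"twist":0,"fingers":1},{"dx":0,"dy":36,"dz":0,"twist":0,"fingers":1}]'; python3 -m crank '[{"dx":0,"dy":2,"dz":0,"twist":0,"fingers":1},{"dx":0,"dy":4,"dz":0,"twist":0,"fingers":1},{"dx":0,"dy":6,"dz":0,"twist":0,"fingers":1},{"dx":0,"dy":7,"dz":0,"twist":0,"fingers":1},{"dx":0,"dy":8,"dz":0,"twist":0,"fingers":1},{"dx":0,"dy":8,"dz":0,"twist":0,"fingers":1}]';python3 -c "
from h import *
go(0,-233,96)"
```

```text
t: 14.15
eef_pos: [0.4461, -0.075, 0.0973]
tcp_rot: [-3.103, 0.492, 0.0]
contact_force: [1.7, 2.3, 1.7]
opening: 0.0002
finger_force: 0.9
t: 14.95
eef_pos: [0.435, -0.1091, 0.0973]
tcp_rot: [-3.103, 0.492, 0.0]
contact_force: [1.0, 0.7, -0.3]
opening: 0.0001
finger_force: 0.8
t: 15.55
eef_pos: [0.4325, -0.1165, 0.0973]
tcp_rot: [3.103, -0.491, -0.001]
contact_force: [0.1, -0.5, -0.3]
opening: -0.0003
finger_force: 0.2
t 15.55 press pos -0.0 -231.4 97.3 F [ 0.1 -0.5 -0.3] open -0.0003 d [0.  1.6 1.3] twist -0.0 q [-0.51  0.24  1.97 -0.    0.94  1.37]
```

```bash
python3 -m crank '[{"dx":0,"dy":1,"dz":0,"twist":0,"fingers":1},{"dx":0,"dy":2,"dz":0,"twist":0,"fingers":1},{"dx":0,"dy":3,"dz":0,"twist":0,"fingers":1},{"dx":0,"dy":4,"dz":0,"twist":0,"fingers":1},{"dx":0,"dy":5,"dz":0,"twist":0,"fingers":1},{"dx":0,"dy":5,"dz":0,"twist":0,"fingers":1}]';python3 -c "
from h import *
go(0,-233,96)"
```

```text
t: 16.15
eef_pos: [0.4318, -0.1187, 0.0973]
tcp_rot: [-3.098, 0.493, -0.001]
contact_force: [6.9, 12.7, 1.1]
opening: 0.0
finger_force: 7.3
t 16.15 press pos -0.1 -233.7 97.3 F [ 6.9 12.7  1.1] open 0.0 d [ 0.1 -0.7  1.3] twist -0.001 q [-0.52  0.24  1.97  0.01  0.94  1.36]
```

Outer stop reached: travel ended at -233.7 against the predicted -233.2, at 14 N. I back off, rise, and check the vial.

```bash
python3 -m crank '[{"dx":0,"dy":-6,"dz":0,"twist":0,"fingers":1},{"dx":0,"dy":-14,"dz":0,"twist":0,"fingers":1},{"dx":0,"dy":-14,"dz":-30,"twist":0,"fingers":1},{"dx":0,"dy":-14,"dz":-65,"twist":0,"fingers":1},{"dx":0,"dy":-14,"dz":-105,"twist":0,"fingers":1},{"dx":0,"dy":-14,"dz":-145,"twist":0,"fingers":1},{"dx":0,"dy":-14,"dz":-145,"twist":0,"fingers":1}]';python3 -m crank '[{"dx":0,"dy":40,"dz":0,"twist":0,"fingers":1},{"dx":0,"dy":80,"dz":0,"twist":0,"fingers":1},{"dx":0,"dy":120,"dz":0,"twist":0,"fingers":1},{"dx":0,"dy":160,"dz":0,"twist":0,"fingers":1},{"dx":0,"dy":195,"dz":0,"twist":0,"fingers":1},{"dx":0,"dy":200,"dz":0,"twist":0,"fingers":1},{"dx":0,"dy":200,"dz":0,"twist":0,"fingers":1}]'
python3 - <<'E'
from h import *
from cell import cams
go(0,-233,96)
o=[]
for n,b in(("top",(240,180,340,280)),("scene",(290,190,390,290))):
    f=cams.grab_frame(n);o.append(cv2.resize(f["color"][b[1]:b[3],b[0]:b[2],::-1],(400,400),interpolation=cv2.INTER_CUBIC))
cv2.imwrite("pics/a4.png",np.hstack(o))
E
```

```text
t: 16.85
eef_pos: [0.4381, -0.1093, 0.2477]
tcp_rot: [3.099, -0.491, 0.015]
contact_force: [0.1, -0.6, 0.6]
opening: 0.0
finger_force: 0.0
t: 17.55
eef_pos: [0.373, -0.2985, 0.2413]
tcp_rot: [-3.101, 0.495, 0.002]
contact_force: [0.6, -0.4, 0.6]
opening: -0.0002
finger_force: 0.0
t 17.55 press pos -0.4 -422.8 241.3 F [ 0.6 -0.4  0.6] open -0.0002 d [   0.2 -189.7  145.5] twist -0.002 q [-0.91  0.13  1.7  -0.    1.31  0.98]
```

View pics/a4.png

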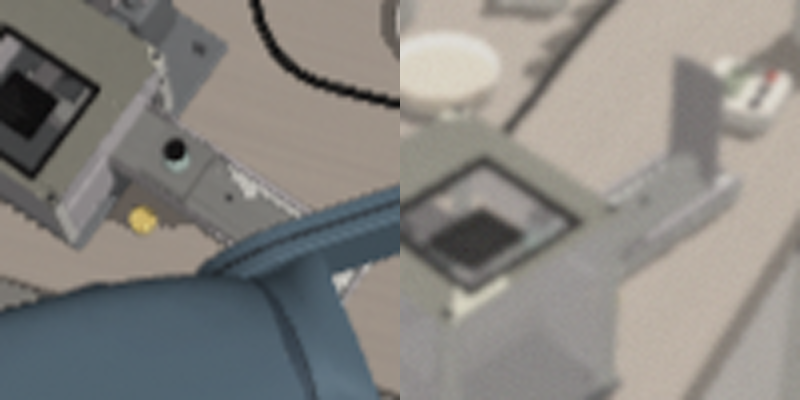

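The vial stands upright in its socket (top half, (175,152)). The plate is back at the outer end of the track (scene half, (695,110)), and the bystanders in view are unmoved. I hand in.

```bash
python3 -c "
from cell import job
print(job.finish_job())"
```

```text
the job is handed in; nothing more can be done
None
```

The press cycle is complete and handed in, with no verdict returned: shuttle pushed in to its stop, lever pressed to its lower stop (40 N) and up again, shuttle back at its outer stop with the vial upright in it; I did not measure the stopper depth itself.

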